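Seal a filled blister card in the hand press

TASK

Seal the filled blister card: put the loaded filling tray (the one covered by its card) lengthwise into the pocket of the sealing press and press it down flush with the bed while the lever is still up. Then bring the press lever down by its cross bar until the lever is level, not forced past level, and finish while holding it there against its spring. Leave the empty tray and the other things standing on the ledge where they are.

Things in the scene. Friction and masses are not known exactly. Their poses are not given: they have to be found in the camera images.
- loaded_tray: the filled tray: a grey plastic slab 62 (x) x 118 (y) x 18 (z) mm, about 0.11 kg, its whole top covered by a paper card with two rows of five foil discs (no open wells). Loose, lies flat on the ledge. Origin at the centre of its underside; long side along its y; the two ends are alike
- empty_tray: a second tray of the same outline, 62 x 118 x 17 mm, without card: two rows of five open round wells show in its top. Not wanted, leave it. Origin at the centre of its underside, long side along its y; it and the loaded tray may have swapped places
- blister_press: the sealing press, fixed: grey base plate 215 x 182 mm (front edge at x = -65 mm), aluminium bed block (x +-55, y +-80 mm, top 46 mm above the ledge), hinge cheeks at the back. Origin on the ledge straight below the pocket's centre; x points from the pocket to the hinge at the back, y along the pocket's long side, z up
- pocket (a point): centre of the floor of the pocket in the bed, 28 mm above the ledge, axes as the press. The pocket is 65 (x) x 121 (y) mm, 18 mm deep, with a 3 mm lead-in chamfer and a 34 mm wide thumb notch in each short end; a seated tray stands on its floor, top flush with the bed, 1.5 mm play each side
- lever_pivot (a point): middle of the lever's hinge axis, 110 mm behind the pocket's centre (press x) and 86 mm above the ledge; the axis runs along the press's y
- press_lever (a joint): lever angle, rad: 0 = up and open (100 degrees above level, leaning 10 degrees back past upright), growing as it comes down towards the robot; 1.745 = level, 1.885 = end stop. A spring drives it open. From about 1.68 on the plate presses on a seated tray; held level with a tray in, the bar pushes up with about 13 N (about 4 N before the plate meets the tray)
- press_grip: black rubber sleeve that turns on the lever's cross bar: cylinder 20 mm thick, 104 mm long along the press's y, origin at its middle, 195 mm from the hinge axis, lever arms 66 mm either side. Lever up: 278 mm above the ledge, 34 mm behind the hinge axis; level: 86 mm above the ledge (hinge height), 195 mm in front of the hinge axis, 85 mm in front of the pocket's centre
- press_plate: rubber-faced pressing plate 58 x 114 mm on two springs (2 N/mm in all) under the lever's bridge, 110 mm from the hinge axis. Lever up: its face stands about 80 mm behind the pocket's centre, from about 175 to 230 mm above the ledge. The springs give 7 mm when the lever is level on a seated tray. Origin on its rocking axis, 19.5 mm from its face
- orange_vial: capped vial 47 mm thick, 74 mm tall, at the back; bystander. Origin at the centre of its underside
- amber_vial: capped vial 44 mm thick, 66 mm tall, front left; bystander. Origin at the centre of its underside
- dose_cup: small empty plastic cup 41 mm wide, 38 mm tall, left of the press; bystander. Origin at the centre of its underside
- tablet_bottle: screw-cap tablet bottle 62 mm thick, 105 mm tall, at the left end; bystander. Origin at the centre of its underside
- gel_bottle: pump bottle 182 mm tall, at the left rear corner; bystander. Origin at the centre of its underside
- count_spatula: counting spatula 228 mm long lying along the front edge, right of the middle; bystander. Origin near its middle

How it is judged:
By the outcome, as a careful person would: the job done as asked, in the order asked, and still so for the second after the job is handed in, while the arm keeps its last pose, push and grip.
It also fails if it takes over 61 s, if anything falls off the work surface, if the arm or the gripper's body presses on something with over 40 N, if the wrist force passes 120 N, or if a joint passes its speed limit or range.

ROBOT

A 6-joint arm with a two-finger parallel gripper is mounted at the origin on a cart in front of the work surface, level with it; the furniture and walls round the work are solid. World frame = base frame: x ahead of the robot, y to its left, z up, the work surface at z = 0. Lengths are in m, angles in degrees, forces in N, time in s.
With the tool pointing down it reaches from about 0.3 to 1 m from the base axis. Payload 5.1 kg.
Tool frame: the origin (TCP) lies at the centre of the arm's flange, where the gripper is bolted on; the fingertips stand 190 mm ahead of it and the grasp point (between the pads) lies 171 mm ahead of it; z points along the fingers, y is the line along which they close (so a half turn about z gives the same grasp; the last joint's range is limited). The gripper opens to 95 mm and grips with 3 to 60 N. Pads are 20 mm wide; open, the fingers measure 119 mm over their backs; the gripper's body (75 mm by 180 mm) begins 59 mm behind the grasp point.
Start: joints at [66.028, 7.093, 94.555, -0, 78.352, -4.733], TCP at [0.214, 0.614, 0.405] pointing down, gripper open.
Joint ranges: [-149.61, 149.61], [-58.7, 133.49], [1.44, 155.28], [-77.14, 257.14], [18.33, 153.61], [-166.67, 166.67]. Speed limits (degrees/s): [147.25, 147.25, 180, 180, 180, 180].

INTERFACE

Orientations are given as a 3x3 rotation matrix whose columns are the frame's x, y, z axes.
In Python, from cell import bot gives the robot as it stands.
- The arm moves only by the tool drive_effector, called after "Request:" as a command line: name --argument value ..., lists and objects as JSON in quotes. Schema: {"type":"object","properties":{"steps":{"type":"object","properties":{"sx":{"type":"array","items":{"type":"number"},"minItems":1,"maxItems":10},"sy":{"type":"array","items":{"type":"number"},"minItems":1,"maxItems":10},"sz":{"type":"array","items":{"type":"number"},"minItems":1,"maxItems":10},"ax":{"type":"array","items":{"type":"number"},"minItems":1,"maxItems":10},"ay":{"type":"array","items":{"type":"number"},"minItems":1,"maxItems":10},"az":{"type":"array","items":{"type":"number"},"minItems":1,"maxItems":10}},"additionalProperties":false,"required":["sx","sy","sz","ax","ay","az"]},"jaw":{"type":"number"},"grip_force":{"type":"number"},"only":{"type":"string"},"quiet":{"type":"boolean"},"lines":{"type":"string"}},"required":["steps"],"additionalProperties":false}. steps is an object with one list for each field, all of the same length, 1 to 10, a row being the entries at one place: sx, sy, sz (the shift in m), ax, ay, az (a rotation vector in degrees); each row shifts and turns the commanded pose from where the row before left it, along the tool's axes as they then stand; what a row does not reach is not made up. A row lasts 1/10 s, in which the tool goes at most 0.05 m and 8.59 degrees, less where a joint would pass 70% of its speed; a pose out of reach is approached as far as the arm can. jaw is the finger opening in m, set as the call begins (left out keeps the last). The fingers move at their own pace and stop on an object; grip_force is the grip in N (left out, the last holds). Time passes only in rows, so rows that do not move let the fingers close. The tool returns the time, the measured TCP pose, the force, the opening and the grip force at its end. only (a regular expression) keeps the lines of the reply that match it, lines (a string "A,B") keeps lines A to B, and quiet returns only ok. Input that does not fit is refused with a message, and nothing moves.
- bot.sense(): the state, without advancing time (a new reading comes with each control period).
- bot.grab_frame(name): name is "scene" or "top"; returns the picture (480x640x3 uint8, red, green, blue); there is no depth.
- bot.get_calibration(name): a dict with "fovy" (degrees; the focal length in pixels is half the picture's height over the tangent of half this angle, whatever the lens; pixels are square), "cx", "cy" (the principal point, pixels), "R" (3x3) and "t" (3): a world point X has camera coordinates R X + t. Camera axes: x right, y down, z forward; pixel columns grow to the right and rows downward; lengths in m; the calibration is good to about 2 mm. A picture is of the moment at which its call begins. get_calibration takes no time and is no camera call.
- bot.sign_off(): hands the job in; it is judged then, once.
The state is a dict: "t": time; "joint_pos": joint angles; "qd": joint speeds; "tau": joint torques, N m; "tool_pos": TCP position; "tool_rot": TCP orientation; "wrist_force": force on the tool from outside, world axes, zero at the start; "ft_torque": the same for the moment, N m; "gripper_width": finger opening in m; "grip_force": force on a finger pad.
Only numpy, scipy, OpenCV 4.12 (cv2) and the standard library are available. Lean on these libraries where they do the work, as an engineer would, in place of code of your own. Each camera call takes 0.05 s, during which the arm holds its last target. There are 200 camera calls.

## Working session

There is one attempt and no reset: what is moved stays moved. The work goes in short steps, Python scripts to look and compute and a tool call to move; the robot and the scene stay as the last step left them, time stands still between calls to the robot, and variables do not carry over. Pictures are saved under pics/ and viewed, at most 10 in all, crops included, and the job is handed in when it is done.

```bash
ls; mkdir -p pics; python3 - <<'E'
from cell import bot
import cv2
for n in("scene","top"):
    c=bot.get_calibration(n);print(n,c)
    cv2.imwrite(f"pics/{n}0.png",bot.grab_frame(n)[:,:,::-1])
s=bot.sense();print(s)
E
```

```text
cell.py
pics
scene {'fovy': 53.053170223931254, 'cx': 313.1964876045714, 'cy': 239.76820417737818, 'R': array([[ 0.39371356, -0.9190049 , -0.02048482],
       [-0.6093984 , -0.24426059, -0.75430123],
       [ 0.68820289,  0.30946204, -0.65620882]]), 't': array([-0.21415327,  0.44862268,  1.0838331 ])}
top {'fovy': 42.63258645896838, 'cx': 306.72455468650577, 'cy': 233.29125386010466, 'R': array([[ 0.26574992, -0.96403844, -0.00261976],
       [-0.85062537, -0.23320556, -0.47122357],
       [ 0.45366669,  0.12745605, -0.88200991]]), 't': array([-0.11527192,  0.49154671,  1.72350096])}
{'t': 0.1, 'joint_pos': array([ 6.60277917e+01,  7.12874659e+00,  9.46238029e+01, -1.41838486e-03,
        7.83535578e+01, -4.73392275e+00]), 'qd': array([-0.08732507, -0.04153996, -0.17310163, -0.04740188, -0.09247028,
        0.00034526]), 'tau': array([ 8.70999656e-05, -4.18886912e+01, -3.61093426e+01,  7.76477368e-02,
        4.62261122e-02, -6.04458205e-05]), 'tool_pos': array([0.21412688, 0.61348361, 0.40364642]), 'tool_rot': array([[-9.44158015e-01,  3.29492200e-01, -7.30268739e-04],
       [ 3.29492984e-01,  9.44156489e-01, -1.70202956e-03],
       [ 1.28682504e-04, -1.84760328e-03, -9.99998285e-01]]), 'wrist_force': array([0.11404148, 0.05742737, 0.55173013]), 'ft_torque': array([ 0.00479228,  0.03729315, -0.01170219]), 'grip_force': 0.0, 'gripper_width': 0.09528065695605921}
```

View pics/scene0.png

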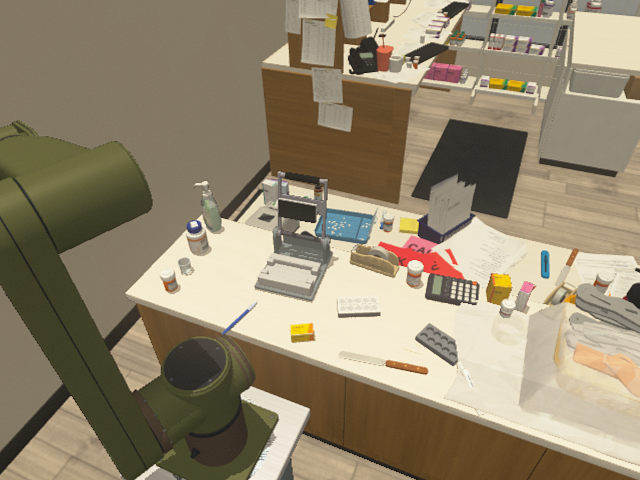

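View pics/top0.png

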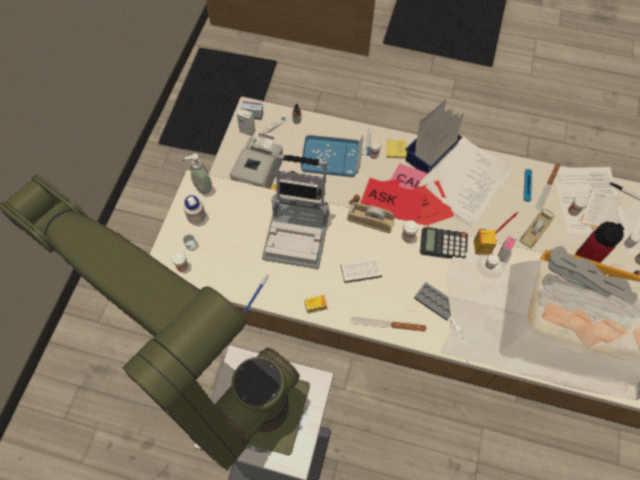

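The loaded tray (white card, foil discs) is at about (361,271) in the top view, the empty tray at (435,300), and the press at (297,235) with its lever up. I'll enlarge the tray and press for corner positions.

```bash
python3 - <<'E'
import cv2,numpy as np
a=cv2.imread("pics/top0.png");b=cv2.imread("pics/scene0.png")
z=lambda i,x,y:cv2.resize(i[y:y+100,x:x+133],None,fx=6,fy=6,interpolation=cv2.INTER_CUBIC)
cv2.imwrite("pics/c1.png",z(a,258,190));cv2.imwrite("pics/c2.png",z(b,250,225))
E
```

```text
(no output)
```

View pics/c1.png

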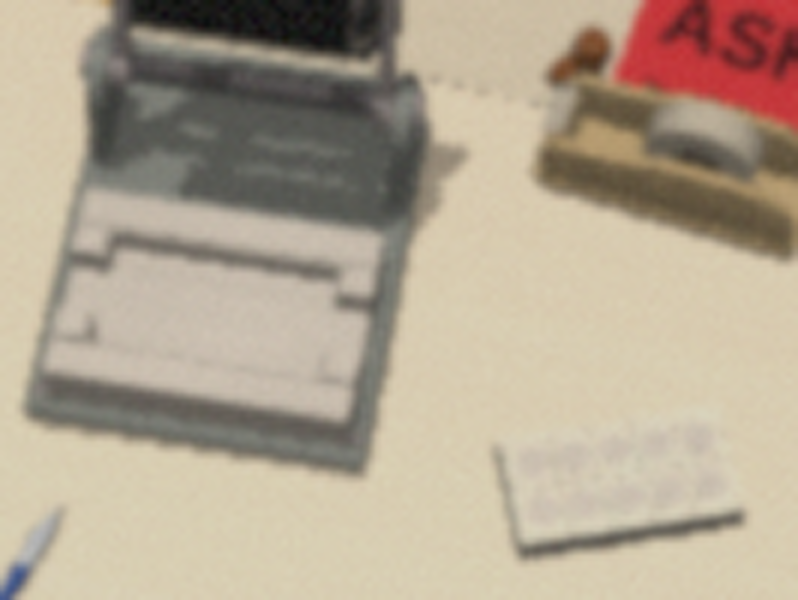

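View pics/c2.png

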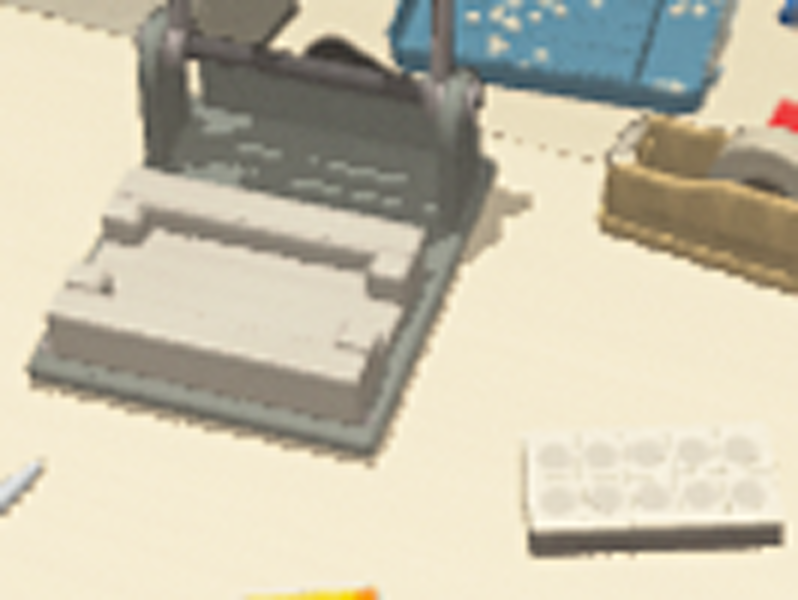

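Crop 1 (top) shows the card's top corners at (498,445), (520,545), (742,515), (713,413) and the bed's at (85,190), (385,232), (352,425), (40,375). Crop 2 (scene) shows the card at (525,432), (532,528), (780,522), (768,425) and the bed at (130,172), (425,232), (358,385), (48,315). Next is fitting the poses.

```bash
cat > h.py <<'E'
from cell import bot
import numpy as np, cv2
from scipy.optimize import least_squares
def proj(n,X):
    c=bot.get_calibration(n);f=240/np.tan(np.radians(c["fovy"])/2)
    P=np.asarray(X)@c["R"].T+c["t"];return P[:,:2]/P[:,2:]*f+[c["cx"],c["cy"]]
def full(uv,o,k=6): return (np.array(uv,float)+.5)/k-.5+o
def M(p,L):
    c,s=np.cos(p[2]),np.sin(p[2]);L=np.asarray(L,float)
    return np.c_[p[0]+c*L[:,0]-s*L[:,1],p[1]+s*L[:,0]+c*L[:,1],L[:,2]]
def fit(L,obs,p0):
    r=lambda p:np.concatenate([(proj(n,M(p,L))-uv).ravel() for n,uv in obs.items()])
    s=least_squares(r,p0,loss="soft_l1");return s.x,r(s.x).reshape(-1,2)
E
cat > m.py <<'E'
from h import *
np.set_printoptions(precision=4,suppress=True)
box=lambda a,b,z:[[a,b,z],[a,-b,z],[-a,-b,z],[-a,b,z]]
T=(258,190);S=(250,225)
t,r=fit(box(.031,.059,.018),{"top":full([(498,445),(713,413),(742,515),(520,545)],T),"scene":full([(525,432),(768,425),(780,522),(532,528)],S)},[.5,.2,0]);print("tray",t,np.degrees(t[2]),"\n",r)
p,r=fit(box(.055,.08,.046),{"top":full([(85,190),(385,232),(352,425),(40,375)],T),"scene":full([(130,172),(425,232),(358,385),(48,315)],S)},[.6,.4,0]);print("press",p,np.degrees(p[2]),"\n",r)
E
python3 m.py
```

```bash
cat > go.py <<'E'
# go.py x y ztip yaw(tool y) tilt(about tool x, deg; + leans) rx(about tool y) : rotation first, then translation of TIP in new tool axes
import sys
from h import *
from scipy.spatial.transform import Rotation as Ro
x,y,z,yaw,tx,ty=map(float,sys.argv[1:7]); d=float(sys.argv[7]) if len(sys.argv)>7 else .19
s=bot.sense();R0=s["tool_rot"];a=np.radians(yaw)
yv=np.array([np.cos(a),np.sin(a),0]);zv=np.array([0,0,-1.]);xv=np.cross(yv,zv)
R=np.c_[xv,yv,zv]@Ro.from_euler("xy",[tx,ty],degrees=True).as_matrix()
rv=np.degrees(Ro.from_matrix(R0.T@R).as_rotvec())
dT=R.T@(np.array([x,y,z])-d*R[:,2]-s["tool_pos"])
print("t",s["t"],"tip",s["tool_pos"]+d*R0[:,2],"yaw",np.degrees(np.arctan2(R0[1,1],R0[0,1])),"F",s["wrist_force"],"w",s["gripper_width"],"g",s["grip_force"])
print("rotvec",rv.round(2),"trans",dT.round(4))
E
python3 go.py .482 -.162 .08 24.1 0 0
```

```text
t 0.1 tip [0.21398813 0.61316022 0.21364675] yaw 70.76200888019223 F [0.11404148 0.05742737 0.55173013] w 0.09528065695605921 g 0.0
rotvec [-1.000e-01  4.000e-02  4.666e+01] trans [-0.8173 -0.0721  0.1336]
```

Request:
drive_effector --steps '{"sx": [0, 0, 0, 0, 0, 0], "sy": [0, 0, 0, 0, 0, 0], "sz": [0, 0, 0, 0, 0, 0], "ax": [0, 0, 0, 0, 0, 0], "ay": [0, 0, 0, 0, 0, 0], "az": [7.8, 7.8, 7.8, 7.8, 7.8, 7.7]}' --jaw 0.095 --grip_force 30

```text
t: 0.7
tool_pos: [0.2141, 0.6135, 0.404]
tool_rot: [[-0.403, 0.915, -0.001], [0.915, 0.403, -0.001], [-0.001, -0.001, -1.0]]
wrist_force: [-0.3, -0.8, -0.1]
gripper_width: 0.0951
grip_force: 0.0
```

Request:
drive_effector --steps '{"sx": [-0.041, -0.041, -0.041, -0.041, -0.041, -0.041, -0.041, -0.041, -0.041, -0.041], "sy": [-0.0036, -0.0036, -0.0036, -0.0036, -0.0036, -0.0036, -0.0036, -0.0036, -0.0036, -0.0036], "sz": [0, 0, 0, 0, 0, 0, 0, 0, 0, 0], "ax": [0, 0, 0, 0, 0, 0, 0, 0, 0, 0], "ay": [0, 0, 0, 0, 0, 0, 0, 0, 0, 0], "az": [0, 0, 0, 0, 0, 0, 0, 0, 0, 0]}'

```text
t: 1.7
tool_pos: [0.3484, 0.223, 0.4044]
tool_rot: [[-0.408, 0.913, -0.0], [0.913, 0.408, -0.0], [-0.0, -0.0, -1.0]]
wrist_force: [1.3, -0.4, 0.8]
gripper_width: 0.095
grip_force: 0.0
```

Request:
drive_effector --steps '{"sx": [-0.041, -0.041, -0.041, -0.041, -0.041, -0.041, -0.041, -0.041, -0.041, -0.038], "sy": [-0.0036, -0.0036, -0.0036, -0.0036, -0.0036, -0.0036, -0.0036, -0.0036, -0.0036, -0.0036], "sz": [0, 0, 0, 0, 0, 0, 0, 0, 0, 0], "ax": [0, 0, 0, 0, 0, 0, 0, 0, 0, 0], "ay": [0, 0, 0, 0, 0, 0, 0, 0, 0, 0], "az": [0, 0, 0, 0, 0, 0, 0, 0, 0, 0]}'

```text
t: 2.7
tool_pos: [0.4817, -0.1636, 0.4043]
tool_rot: [[-0.407, 0.913, -0.001], [0.913, 0.407, 0.0], [0.0, -0.0, -1.0]]
wrist_force: [-0.6, 0.2, -0.3]
gripper_width: 0.0951
grip_force: 0.0
```

Request:
drive_effector --steps '{"sx": [0, 0, 0, 0], "sy": [0, 0, 0, 0], "sz": [0.045, 0.045, 0, 0], "ax": [0, 0, 0, 0], "ay": [0, 0, 0, 0], "az": [0, 0, 0, 0]}'

```text
t: 3.1
tool_pos: [0.4813, -0.1616, 0.3143]
tool_rot: [[-0.408, 0.913, -0.002], [0.913, 0.408, 0.001], [0.002, -0.002, -1.0]]
wrist_force: [0.5, -0.1, 1.1]
gripper_width: 0.0952
grip_force: 0.0
```

```bash
python3 go.py .482 -.162 .009 24.1 0 0
```

```text
t 3.1 tip [ 0.48093849 -0.16136637  0.12434273] yaw 24.063142458144448 F [ 0.45509835 -0.14419019  1.07267417] w 0.09518405062924977 g 0.0
rotvec [-0.09 -0.1  -0.04] trans [-0.0007  0.0004  0.1153]
```

Request:
drive_effector --steps '{"sx": [0, 0, 0, 0, 0, 0], "sy": [0, 0, 0, 0, 0, 0], "sz": [0.035, 0.035, 0.025, 0.0195, 0, 0], "ax": [0, 0, 0, 0, 0, 0], "ay": [0, 0, 0, 0, 0, 0], "az": [0, 0, 0, 0, 0, 0]}'

```text
t: 3.7
tool_pos: [0.4829, -0.162, 0.2029]
tool_rot: [[-0.408, 0.913, 0.003], [0.913, 0.408, -0.002], [-0.003, 0.003, -1.0]]
wrist_force: [0.6, 0.1, 0.7]
gripper_width: 0.0951
grip_force: 0.0
```

Request:
drive_effector --steps '{"sx": [0, 0, 0, 0, 0, 0], "sy": [0, 0, 0, 0, 0, 0], "sz": [0, 0, 0, 0, 0, 0], "ax": [0, 0, 0, 0, 0, 0], "ay": [0, 0, 0, 0, 0, 0], "az": [0, 0, 0, 0, 0, 0]}' --jaw 0.05 --grip_force 30

```text
t: 4.3
tool_pos: [0.4818, -0.1618, 0.2007]
tool_rot: [[-0.407, 0.913, 0.001], [0.913, 0.407, -0.0], [-0.0, 0.001, -1.0]]
wrist_force: [-0.3, -0.3, 2.3]
gripper_width: 0.0615
grip_force: 30.0
```

```bash
python3 go.py .482 -.162 .009 24.1 0 0
python3 - <<'E'
from h import *
a=bot.grab_frame("scene")[:,:,::-1];cv2.imwrite("pics/g1.png",cv2.resize(a[230:380,260:460],None,fx=4,fy=4,interpolation=2))
E
```

```text
t 4.3 tip [ 0.48200515 -0.16177612  0.010689  ] yaw 24.04595632764687 F [-0.25620804 -0.3327602   2.29990813] w 0.06153249422285301 g 29.971127808094025
rotvec [ 0.05  0.03 -0.05] trans [-0.0003  0.0001  0.0017]
```

View pics/g1.png

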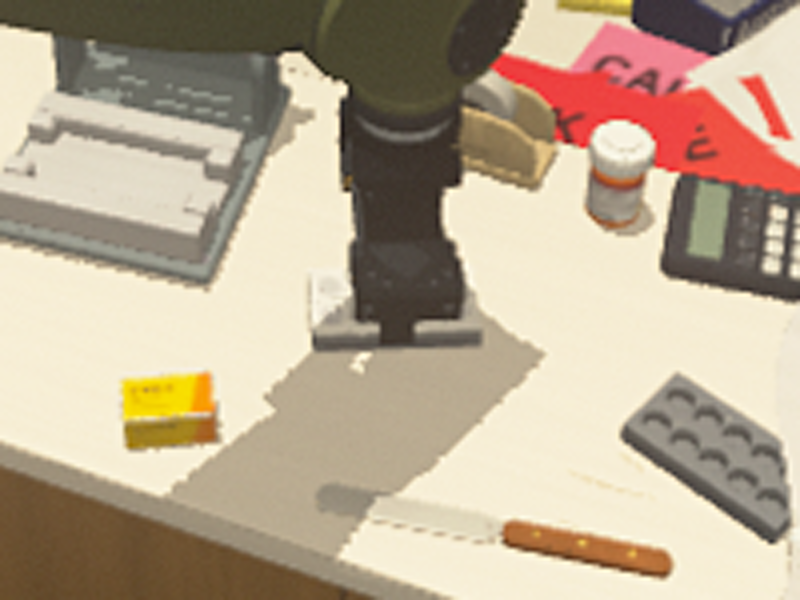

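The tray is gripped at 61.5 mm, with its front face corners at crop (315,330)–(318,348) on the left and (481,322)–(482,342) on the right. Now I'll check the offset along its length and lift.

```bash
python3 - <<'E'
from h import *
for p in ((.482,-.1618,np.radians(24.05)),):
    u=proj("scene",M(p,[[-.031,.059,.018],[-.031,.059,0],[-.031,-.059,.018],[-.031,-.059,0],[.031,.059,.018]]))
    print(((u-[260,230]+.5)*4-.5).round(1)) 
E
```

```text
[[308.9 333.5]
 [308.6 350.4]
 [479.4 329.3]
 [477.6 346.2]
 [304.4 266.8]]
```

Request:
drive_effector --steps '{"sx": [0, 0, 0, 0, 0, 0], "sy": [0, 0, 0, 0, 0, 0], "sz": [-0.03, -0.04, -0.04, -0.02, 0, 0], "ax": [0, 0, 0, 0, 0, 0], "ay": [0, 0, 0, 0, 0, 0], "az": [0, 0, 0, 0, 0, 0]}'

```text
t: 4.95
tool_pos: [0.4811, -0.1615, 0.3291]
tool_rot: [[-0.408, 0.913, -0.001], [0.913, 0.408, 0.0], [0.001, -0.001, -1.0]]
wrist_force: [0.5, 0.2, -1.7]
gripper_width: 0.0619
grip_force: 30.0
```

```bash
python3 - <<'E'
from h import *
cv2.imwrite("pics/l_s.png",bot.grab_frame("scene")[:,:,::-1]);cv2.imwrite("pics/l_t.png",bot.grab_frame("top")[:,:,::-1])
s=cv2.imread("pics/l_s.png")[210:360,310:410];t=cv2.imread("pics/l_t.png")[210:360,310:410]
cv2.imwrite("pics/g2.png",cv2.resize(np.hstack([s,t]),None,fx=4,fy=4,interpolation=2))
E
python3 go.py .482 -.162 .009 24.1 0 0
```

```text
t 5.05 tip [ 0.47997483 -0.16104795  0.13754149] yaw 24.057454141046716 F [ 0.04373458  1.36888467 -1.81530055] w 0.061966292388372465 g 29.974405467510223
rotvec [-0.18 -0.19 -0.04] trans [-0.0011  0.0009  0.1285]
```

View pics/g2.png

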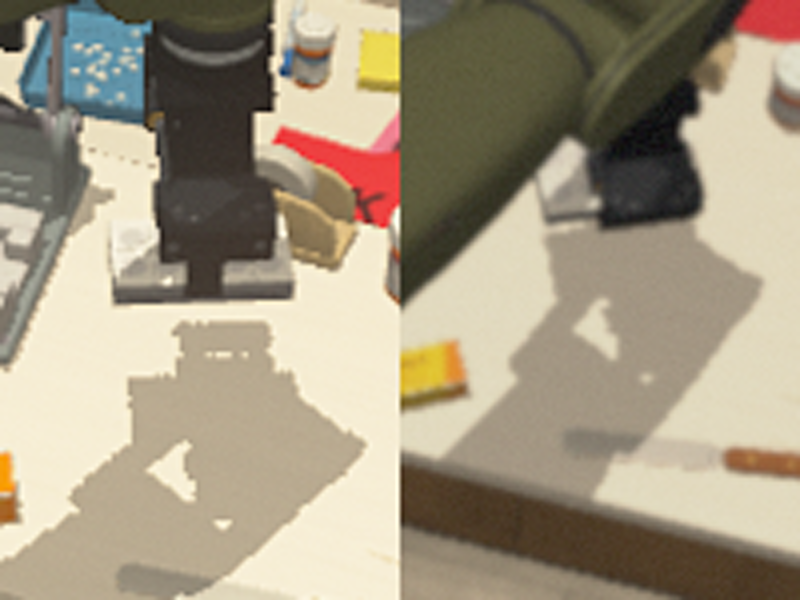

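Lifted view, 4x: in the scene half the tray's front corners are at (115,290)/(115,302) and (292,285)/(293,297), with the back-left at (110,222). In the top half the left end is at (547,213) front and (537,175) back.

```bash
python3 - <<'E'
from h import *
np.set_printoptions(precision=4,suppress=True)
s=bot.sense();R=s["tool_rot"];tip=s["tool_pos"]+.19*R[:,2];print(tip)
b=tip[2]-.0107
f=lambda uv,o:(np.array(uv,float)+.5)/4-.5+o
Ls=[[-.031,.059,b+.018],[-.031,.059,b],[-.031,-.059,b+.018],[-.031,-.059,b],[.031,.059,b+.018]];os=f([(115,290),(115,302),(292,285),(293,297),(110,222)],(310,210))
Lt=[[-.031,.059,b+.018],[.031,.059,b+.018]];ot=f([(147,213),(137,175)],(310,210))
r=lambda p,a=1,c=1:np.concatenate([a*(proj("scene",M(p,Ls))-os).ravel(),c*(proj("top",M(p,Lt))-ot).ravel()])
for a,c in((1,1),(1,.01),(1,2)):
  q=least_squares(r,[.48,-.16,.42],args=(a,c)).x
  yv=np.array([-np.sin(.42),np.cos(.42)]);xv=np.array([np.cos(.42),np.sin(.42)])
  d=q[:2]-tip[:2];print(q,"off x,y",d@xv,d@yv); print(r(q).reshape(-1,2))
E
# same test for the press by camera separately
python3 - <<'E'
from h import *
box=lambda a,b,z:[[a,b,z],[a,-b,z],[-a,-b,z],[-a,b,z]]
T=(258,190);S=(250,225)
print(fit(box(.055,.08,.046),{"top":full([(85,190),(385,232),(352,425),(40,375)],T)},[.5,.06,.1])[0],fit(box(.055,.08,.046),{"scene":full([(130,172),(425,232),(358,385),(48,315)],S)},[.5,.06,.1])[0])
print(fit(box(.031,.059,.018),{"top":full([(498,445),(713,413),(742,515),(520,545)],T)},[.5,-.16,.4])[0],fit(box(.031,.059,.018),{"scene":full([(525,432),(768,425),(780,522),(532,528)],S)},[.5,-.16,.4])[0])
E
```

```text
[ 0.48   -0.161   0.1375]
[ 0.4782 -0.1637  0.4663] off x,y -0.0026642055866874536 -0.0017291644421249465
[[-0.1483  0.8028]
 [-0.2427  2.6031]
 [ 0.9681 -0.6212]
 [ 0.1979  1.1893]
 [-1.2274  1.1054]
 [ 1.1248  2.2548]
 [-1.1746 -7.0614]]
[ 0.4818 -0.1635  0.4249] off x,y 0.0006743873728908571 -0.002976807920920955
[[-0.3063 -0.8004]
 [-0.3989  0.9983]
 [ 0.937  -0.862 ]
 [ 0.1674  0.9483]
 [-0.4203 -0.425 ]
 [ 0.7309  0.4757]
 [-0.6985 -8.9221]]
[ 0.4753 -0.1642  0.4857] off x,y -0.005546211030227799 -0.0009499884708539195
[[-0.1082  1.9252]
 [-0.2032  3.7264]
 [ 0.9572 -0.1449]
 [ 0.1866  1.666 ]
 [-1.6422  2.1768]
 [ 1.3372  3.5028]
 [-1.371  -5.7769]]
[0.50920396 0.06363566 0.09931842] [0.50789788 0.05993924 0.09349226]
[ 0.48027236 -0.16054914  0.43228825] [ 0.48343701 -0.16400111  0.41941378]
```

```bash
python3 go.py .5061 .0624 .11 5.5 -11 0
```

```text
t 5.05 tip [ 0.47997483 -0.16104795  0.13754149] yaw 24.057454141046716 F [ 0.04373458  1.36888467 -1.81530055] w 0.061966292388372465 g 29.974405467510223
rotvec [-11.11  -1.94  18.49] trans [0.2203 0.0043 0.0324]
```

Request:
drive_effector --steps '{"sx": [0, 0, 0, 0.02, 0.04, 0.04, 0.04, 0.04, 0.035, 0.005], "sy": [0, 0, 0, 0, 0.001, 0.001, 0.001, 0.001, 0, 0], "sz": [0, 0, 0, 0, 0, 0, 0, 0, 0, 0], "ax": [-3.7, -3.7, -3.7, 0, 0, 0, 0, 0, 0, 0], "ay": [-0.65, -0.65, -0.65, 0, 0, 0, 0, 0, 0, 0], "az": [6.16, 6.16, 6.16, 0, 0, 0, 0, 0, 0, 0]}'

```text
t: 6.05
tool_pos: [0.4631, 0.0603, 0.3279]
tool_rot: [[-0.1, 0.977, 0.189], [0.995, 0.099, 0.018], [-0.001, 0.19, -0.982]]
wrist_force: [0.5, 0.0, -1.1]
gripper_width: 0.0615
grip_force: 30.0
```

Request:
drive_effector --steps '{"sx": [0, 0, 0, 0], "sy": [0, 0, 0, 0], "sz": [0.02, 0.01, 0, 0], "ax": [0, 0, 0, 0], "ay": [0, 0, 0, 0], "az": [0, 0, 0, 0]}'

```text
t: 6.45
tool_pos: [0.4701, 0.0576, 0.3002]
tool_rot: [[-0.095, 0.977, 0.192], [0.995, 0.094, 0.016], [-0.002, 0.192, -0.981]]
wrist_force: [-0.1, 0.6, -1.5]
gripper_width: 0.0614
grip_force: 30.0
```

```bash
python3 - <<'E'
from h import *
cv2.imwrite("pics/h_s.png",bot.grab_frame("scene")[:,:,::-1]);cv2.imwrite("pics/h_t.png",bot.grab_frame("top")[:,:,::-1])
s=cv2.imread("pics/h_s.png")[200:310,245:345];t=cv2.imread("pics/h_t.png")[170:280,250:350]
cv2.imwrite("pics/g3.png",cv2.resize(np.hstack([s,t]),None,fx=4,fy=4,interpolation=2))
E
python3 go.py .5061 .0624 .0555 5.5 -11 0
```

```text
t 6.55 tip [0.50735434 0.06072649 0.11516212] yaw 5.482208280682754 F [-0.19586652  0.00238743 -0.46532417] w 0.06169585021302288 g 29.974422454833984
rotvec [ 0.25  0.15 -0.02] trans [ 0.0013 -0.0116  0.0584]
```

View pics/g3.png

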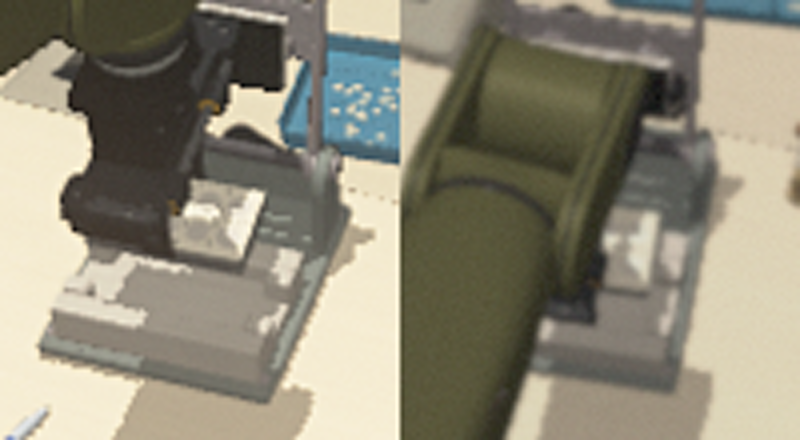

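The gripper body is clear of the plate. The tray's right end top corners are at scene (267,190) and (243,261), and at top-half (260,212) and (250,283).

```bash
python3 - <<'E'
from h import *
np.set_printoptions(precision=1,suppress=True)
s=bot.sense();R=s["tool_rot"];tip=s["tool_pos"]+.19*R[:,2]
L=np.array([[-.0598,.031,.0107-.018],[-.0598,-.031,.0107-.018],[-.0598,-.031,.0107]])@R.T+tip
print(((proj("scene",L)-(245,200)+.5)*4-.5),((proj("top",L)-(250,170)+.5)*4-.5))
p=(.5088,.0618,.0962);B=M(p,[[.055,-.08,.046],[-.055,-.08,.046],[-.055,.08,.046],[-.065,-.091,0],[-.065,.091,0]])
print(((proj("scene",B)-(245,200)+.5)*4-.5),((proj("top",B)-(250,170)+.5)*4-.5))
E
```

```text
[[264.3 189.3]
 [237.9 258.2]
 [240.3 273. ]] [[260.9 213.7]
 [247.3 291.7]
 [248.  298.3]]
[[302.7 252.4]
 [257.3 355.4]
 [ 48.8 309.5]
 [269.2 412.3]
 [ 36.  359.3]] [[289.9 238. ]
 [266.9 362.1]
 [ 62.9 330.2]
 [278.  401.1]
 [ 50.2 365.2]]
```

```bash
python3 - <<'E'
from h import *
p=(.5088,.0618,.0962);out=[]
for n,o in(("scene",(250,235)),("top",(258,198))):
    im=cv2.imread(f"pics/{n}0.png")[o[1]:o[1]+75,o[0]:o[0]+75];im=cv2.resize(im,None,fx=5.33,fy=8 if 0 else 5.33,interpolation=2)
    for P,c in(([[.055,.08,.046],[.055,-.08,.046],[-.055,-.08,.046],[-.055,.08,.046]],(0,0,255)),([[.0355,.017,.046],[.0355,-.0605,.046],[.017,-.0605,.046],[.017,-.08,.046],[-.017,-.08,.046],[-.017,-.0605,.046],[-.0355,-.0605,.046],[-.0355,.0605,.046],[-.017,.0605,.046],[-.017,.08,.046],[.017,.08,.046],[.017,.0605,.046],[.0355,.0605,.046]],(255,0,0)),([[-.065,-.091,0],[-.065,.091,0],[.15,.091,0],[.15,-.091,0]],(0,160,0))):
        u=(proj(n,M(p,P))-o+.5)*5.33-.5
        cv2.polylines(im,[np.round(u*8).astype(int)],True,c,1,cv2.LINE_AA,3)
    out.append(im)
cv2.imwrite("pics/ov.png",np.hstack(out))
E
```

```text
(no output)
```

View pics/ov.png

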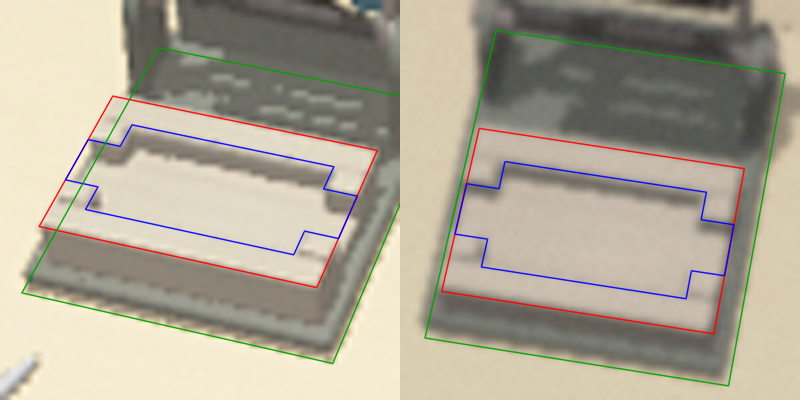

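```bash
python3 go.py .5055 .0634 .063 5.5 -11 0
```

```text
t 6.55 tip [0.50735434 0.06072649 0.11516212] yaw 5.482208280682754 F [-0.19586652  0.00238743 -0.46532417] w 0.06169585021302288 g 29.974422454833984
rotvec [ 0.25  0.15 -0.02] trans [ 0.0024 -0.0107  0.0509]
```

Request:
drive_effector --steps '{"sx": [0.0024, 0, 0, 0, 0, 0, 0, 0, 0], "sy": [-0.0012, -0.002, -0.002, -0.002, -0.002, -0.0015, 0, 0, 0], "sz": [0, 0.01, 0.01, 0.01, 0.01, 0.007, 0.003, 0, 0], "ax": [0.25, 0, 0, 0, 0, 0, 0, 0, 0], "ay": [0.15, 0, 0, 0, 0, 0, 0, 0, 0], "az": [0, 0, 0, 0, 0, 0, 0, 0, 0]}'

```text
t: 7.45
tool_pos: [0.4692, 0.0605, 0.2503]
tool_rot: [[-0.096, 0.977, 0.19], [0.995, 0.095, 0.019], [0.0, 0.191, -0.982]]
wrist_force: [-0.4, 0.6, -0.3]
gripper_width: 0.0617
grip_force: 30.0
```

```bash
python3 go.py .5055 .0634 .0555 5.5 -11 0
```

```text
t 7.45 tip [0.50532452 0.06400614 0.06377405] yaw 5.534702953057583 F [-0.40685467  0.64221605 -0.33349104] w 0.06167822748103945 g 29.974470734596252
rotvec [ 0.01 -0.01  0.03] trans [-0.0006 -0.0014  0.0081]
```

Request:
drive_effector --steps '{"sx": [-0.0005, 0, 0], "sy": [-0.0005, -0.0005, 0], "sz": [0.002, 0.002, 0], "ax": [0, 0, 0], "ay": [0, 0, 0], "az": [0, 0, 0]}'

```text
t: 7.75
tool_pos: [0.4693, 0.0599, 0.2466]
tool_rot: [[-0.096, 0.977, 0.192], [0.995, 0.094, 0.019], [0.0, 0.192, -0.981]]
wrist_force: [1.2, -0.5, 0.2]
gripper_width: 0.0619
grip_force: 30.0
```

Request:
drive_effector --steps '{"sx": [0, 0, 0, 0], "sy": [-0.0003, -0.0003, 0, 0], "sz": [0.002, 0.002, 0, 0], "ax": [0, 0, 0, 0], "ay": [0, 0, 0, 0], "az": [0, 0, 0, 0]}'

```text
t: 8.15
tool_pos: [0.4701, 0.0599, 0.2431]
tool_rot: [[-0.096, 0.976, 0.194], [0.995, 0.094, 0.019], [0.0, 0.195, -0.981]]
wrist_force: [5.8, 0.3, 1.8]
gripper_width: 0.0616
grip_force: 30.0
```

```bash
python3 go.py .5055 .0634 .0555 5.5 -11 0
```

```text
t 8.15 tip [0.50701036 0.06351727 0.05674515] yaw 5.488571086360356 F [5.76077529 0.26862898 1.77093675] w 0.06163846309915886 g 29.96929496526718
rotvec [ 0.26 -0.01 -0.01] trans [ 0.0001 -0.0009  0.0009]
```

Request:
drive_effector --steps '{"sx": [0, 0, 0], "sy": [0.003, 0, 0], "sz": [0, 0, 0], "ax": [0, 0, 0], "ay": [0, 0, 0], "az": [0, 0, 0]}'

```text
t: 8.45
tool_pos: [0.4717, 0.0602, 0.2419]
tool_rot: [[-0.097, 0.977, 0.189], [0.995, 0.095, 0.018], [0.0, 0.189, -0.982]]
wrist_force: [3.2, 0.0, -0.1]
gripper_width: 0.0617
grip_force: 30.0
```

Request:
drive_effector --steps '{"sx": [0, 0, 0], "sy": [-0.0002, 0, 0], "sz": [0.0015, 0, 0], "ax": [0, 0, 0], "ay": [0, 0, 0], "az": [0, 0, 0]}'

```text
t: 8.75
tool_pos: [0.4718, 0.0603, 0.2406]
tool_rot: [[-0.096, 0.977, 0.189], [0.995, 0.095, 0.019], [0.0, 0.19, -0.982]]
wrist_force: [3.1, 0.4, -0.2]
gripper_width: 0.062
grip_force: 30.0
```

```bash
python3 go.py .5055 .0634 .0555 5.5 -11 0
```

```text
t 8.75 tip [0.50774353 0.06385483 0.05409132] yaw 5.5304387177393926 F [ 3.11873706  0.44825229 -0.20308846] w 0.06203060236129342 g 29.976353645324707
rotvec [-0.05 -0.03  0.03] trans [-0.0001 -0.0021 -0.0018]
```

Request:
drive_effector --steps '{"sx": [0, 0], "sy": [0.0015, 0], "sz": [0, 0], "ax": [0, 0], "ay": [0, 0], "az": [0, 0]}'

```text
t: 8.95
tool_pos: [0.4729, 0.0604, 0.2404]
tool_rot: [[-0.097, 0.978, 0.187], [0.995, 0.095, 0.018], [0.0, 0.188, -0.982]]
wrist_force: [0.2, 0.4, -1.2]
gripper_width: 0.0616
grip_force: 30.0
```

Request:
drive_effector --steps '{"sx": [0, 0, 0], "sy": [0, 0, 0], "sz": [0, 0, 0], "ax": [0, 0, 0], "ay": [0, 0, 0], "az": [0, 0, 0]}' --jaw 0.076

```text
t: 9.25
tool_pos: [0.4734, 0.0604, 0.2412]
tool_rot: [[-0.097, 0.977, 0.189], [0.995, 0.095, 0.019], [0.0, 0.19, -0.982]]
wrist_force: [-0.3, 0.4, -0.1]
gripper_width: 0.075
grip_force: 0.0
```

Request:
drive_effector --steps '{"sx": [0, 0, 0, 0, 0, 0, 0, 0], "sy": [0, 0, 0, -0.03, -0.04, -0.04, -0.03, 0], "sz": [-0.01, -0.03, -0.03, -0.02, 0, 0, 0, 0], "ax": [0, 0, 0, 0, 0, 0, 0, 0], "ay": [0, 0, 0, 0, 0, 0, 0, 0], "az": [0, 0, 0, 0, 0, 0, 0, 0]}'

```text
t: 10.05
tool_pos: [0.317, 0.0454, 0.302]
tool_rot: [[-0.096, 0.977, 0.19], [0.995, 0.095, 0.018], [-0.0, 0.191, -0.982]]
wrist_force: [0.9, 0.0, -0.6]
gripper_width: 0.0764
grip_force: 0.0
```

```bash
python3 - <<'E'
from h import *
cv2.imwrite("pics/r_s.png",bot.grab_frame("scene")[:,:,::-1]);cv2.imwrite("pics/r_t.png",bot.grab_frame("top")[:,:,::-1])
s=cv2.imread("pics/r_s.png")[200:310,245:345];t=cv2.imread("pics/r_t.png")[170:280,250:350]
cv2.imwrite("pics/g4.png",cv2.resize(np.hstack([s,t]),None,fx=4,fy=4,interpolation=2))
E
python3 go.py .511 .062 .09 95.5 0 0
```

```text
t 10.15 tip [0.35613777 0.04896507 0.11745122] yaw 5.52765728601926 F [ 0.49208897  0.51775079 -0.57855385] w 0.07575337410623123 g 0.0
rotvec [  8.76   8.77 -89.66] trans [-0.1922 -0.0019  0.0239]
```

View pics/g4.png

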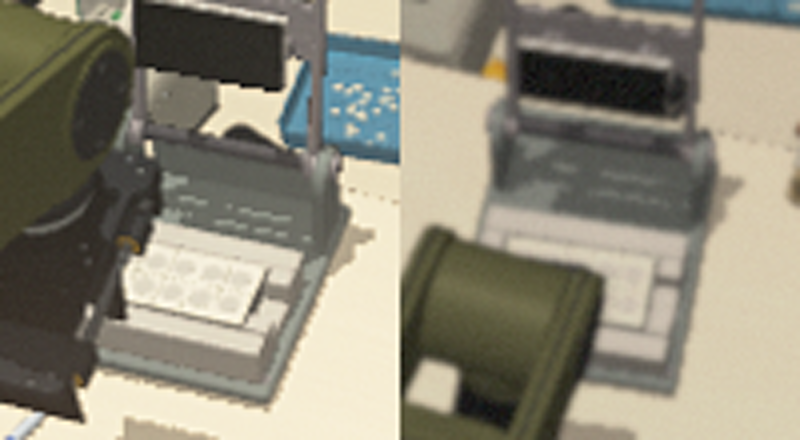

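The tray has dropped into the pocket. Next I turn the gripper a quarter turn and press down over the pocket with two fingertips.

```bash
python3 -c "
from cell import bot;print(bot.sense()['joint_pos'].round(1))"
```

```text
[ -1.9 -40.6 142.    1.5  67.5  -7.9]
```

Request:
drive_effector --steps '{"sx": [0, 0, 0, 0, 0, 0, 0, 0, 0, 0], "sy": [0, 0, 0, 0, 0, 0, 0, 0, 0, 0], "sz": [0, 0, 0, 0, 0, 0, 0, 0, 0, 0], "ax": [0.8, 0.8, 0.8, 0.8, 0.8, 0.8, 0.8, 0.8, 0.8, 0.8], "ay": [0.8, 0.8, 0.8, 0.8, 0.8, 0.8, 0.8, 0.8, 0.8, 0.8], "az": [-8.15, -8.15, -8.15, -8.15, -8.15, -8.15, -8.15, -8.15, -8.15, -8.15]}' --jaw 0.05

```text
t: 11.15
tool_pos: [0.321, 0.0455, 0.3039]
tool_rot: [[-0.999, 0.04, 0.009], [0.04, 0.999, 0.014], [-0.009, 0.014, -1.0]]
wrist_force: [0.8, 0.1, 0.1]
gripper_width: 0.0502
grip_force: 0.0
```

Request:
drive_effector --steps '{"sx": [0, 0], "sy": [0, 0], "sz": [0, 0], "ax": [0.8, 0], "ay": [0.8, 0], "az": [-8.15, 0]}'

```text
t: 11.35
tool_pos: [0.3209, 0.0456, 0.3037]
tool_rot: [[-0.995, -0.096, -0.004], [-0.096, 0.995, -0.0], [0.004, 0.0, -1.0]]
wrist_force: [0.6, -0.4, -0.2]
gripper_width: 0.0499
grip_force: 0.0
```

```bash
python3 go.py .511 .062 .07 95.5 0 0
```

```text
t 11.35 tip [0.3201684  0.04553111 0.11372742] yaw 95.50278957692251 F [ 0.64047311 -0.40824303 -0.23377552] w 0.04990592444355947 g 0.0
rotvec [ 0.01 -0.22  0.  ] trans [-0.1908 -0.0019  0.0437]
```

Request:
drive_effector --steps '{"sx": [-0.03, -0.045, -0.045, -0.045, -0.026, 0, 0, 0], "sy": [0, -0.0005, -0.0005, -0.0005, 0, 0, 0, 0], "sz": [0, 0, 0, 0, 0, 0.02, 0.02, 0], "ax": [0, 0, 0, 0, 0, 0, 0, 0], "ay": [0, 0, 0, 0, 0, 0, 0, 0], "az": [0, 0, 0, 0, 0, 0, 0, 0]}'

```text
t: 12.15
tool_pos: [0.5095, 0.0623, 0.2588]
tool_rot: [[-0.996, -0.093, -0.01], [-0.093, 0.996, 0.0], [0.01, 0.001, -1.0]]
wrist_force: [-1.8, 0.9, -0.4]
gripper_width: 0.05
grip_force: 0.0
```

Request:
drive_effector --steps '{"sx": [0, 0, 0, 0, 0], "sy": [0, 0, 0, 0, 0], "sz": [0.005, 0.005, 0.005, 0.003, 0], "ax": [0, 0, 0, 0, 0], "ay": [0, 0, 0, 0, 0], "az": [0, 0, 0, 0, 0]}'

```text
t: 12.65
tool_pos: [0.5094, 0.0623, 0.2438]
tool_rot: [[-0.995, -0.096, -0.005], [-0.096, 0.995, -0.0], [0.005, 0.0, -1.0]]
wrist_force: [-0.1, -0.4, -0.6]
gripper_width: 0.05
grip_force: 0.0
```

```bash
python3 go.py .511 .062 .046 95.5 0 0
```

```text
t 12.65 tip [0.50856076 0.06226889 0.05384619] yaw 95.48791656319649 F [-0.13683435 -0.40556195 -0.58341721] w 0.04998297624973125 g 0.0
rotvec [ 0.02 -0.26 -0.01] trans [-0.0015 -0.0004  0.0078]
```

Request:
drive_effector --steps '{"sx": [0, 0, 0], "sy": [0, 0, 0], "sz": [0.003, 0.002, 0], "ax": [0, 0, 0], "ay": [0, 0, 0], "az": [0, 0, 0]}'

```text
t: 12.95
tool_pos: [0.5095, 0.0623, 0.2388]
tool_rot: [[-0.995, -0.096, -0.005], [-0.096, 0.995, -0.0], [0.005, 0.0, -1.0]]
wrist_force: [-0.9, -0.1, -0.2]
gripper_width: 0.0502
grip_force: 0.0
```

Request:
drive_effector --steps '{"sx": [0, 0, 0], "sy": [0, 0, 0], "sz": [0.002, 0.002, 0], "ax": [0, 0, 0], "ay": [0, 0, 0], "az": [0, 0, 0]}'

```text
t: 13.25
tool_pos: [0.5099, 0.0623, 0.2364]
tool_rot: [[-0.995, -0.096, -0.005], [-0.096, 0.995, -0.0], [0.005, 0.0, -1.0]]
wrist_force: [-4.7, -0.9, 8.1]
gripper_width: 0.0502
grip_force: 3.9
```

Request:
drive_effector --steps '{"sx": [0, 0, 0], "sy": [0, 0, 0], "sz": [0.002, 0.002, 0], "ax": [0, 0, 0], "ay": [0, 0, 0], "az": [0, 0, 0]}'

```text
t: 13.55
tool_pos: [0.5105, 0.0624, 0.2363]
tool_rot: [[-0.995, -0.096, -0.007], [-0.096, 0.995, -0.001], [0.007, 0.0, -1.0]]
wrist_force: [-16.0, -2.1, 32.3]
gripper_width: 0.0503
grip_force: 15.9
```

```bash
python3 go.py .511 .062 .046 95.5 0 0
```

```text
t 13.55 tip [0.50918309 0.06225315 0.04625531] yaw 95.51961269462618 F [-16.0224617   -2.09784918  32.25990492] w 0.050266972193726465 g 15.896316496655345
rotvec [ 0.01 -0.39  0.02] trans [-0.0005 -0.0004  0.0003]
```

Request:
drive_effector --steps '{"sx": [0, 0, 0, 0.02, 0.045, 0.045, 0.045, 0.03, 0], "sy": [0, 0, 0, 0, 0, 0, 0, 0, 0], "sz": [-0.01, -0.04, -0.045, -0.045, -0.045, -0.045, -0.04, 0, 0], "ax": [0, 0, 0, 0, 0, 0, 0, 0, 0], "ay": [0, 0, 0, 0, 0, 0, 0, 0, 0], "az": [0, 0, 0, 0, 0, 0, 0, 0, 0]}' --jaw 0.095

```text
t: 14.45
tool_pos: [0.351, 0.0471, 0.4777]
tool_rot: [[-0.995, -0.096, 0.001], [-0.096, 0.995, -0.0], [-0.001, -0.0, -1.0]]
wrist_force: [0.8, -0.6, 0.1]
gripper_width: 0.0951
grip_force: 0.0
```

```bash
python3 - <<'E'
from h import *
cv2.imwrite("pics/f_s.png",bot.grab_frame("scene")[:,:,::-1]);cv2.imwrite("pics/f_t.png",bot.grab_frame("top")[:,:,::-1])
s=cv2.imread("pics/f_s.png")[170:305,245:345];t=cv2.imread("pics/f_t.png")[145:280,250:350]
cv2.imwrite("pics/g5.png",cv2.resize(np.hstack([s,t]),None,fx=4,fy=4,interpolation=2))
E
python3 go.py .654 .076 .35 5.5 0 0
```

```text
t 14.55 tip [0.35246861 0.04713127 0.28561807] yaw 95.48938077881105 F [ 0.49898228  0.72991341 -0.65900468] w 0.09465341896872867 g 0.0
rotvec [-0.11 -0.12 89.99] trans [-1.000e-04  3.024e-01 -6.440e-02]
```

View pics/g5.png

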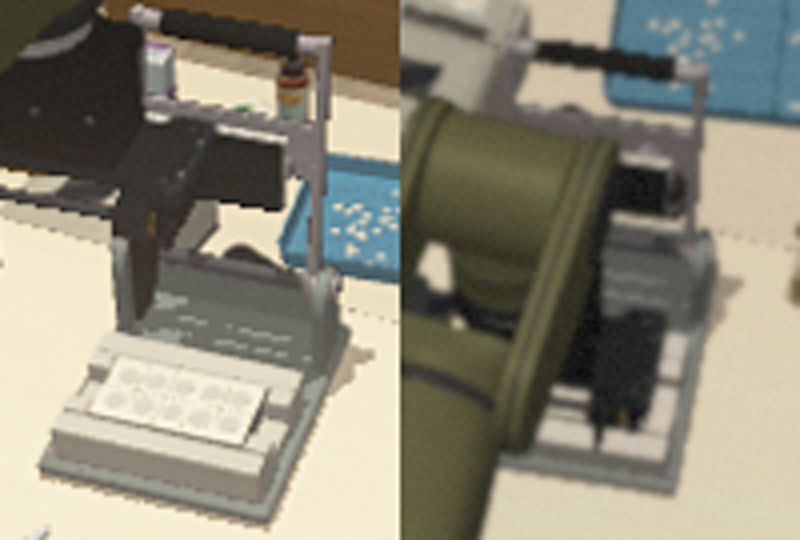

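The card sits in the pocket with scene corners at about (110,355), (268,388), (248,442), (90,412). The sleeve ends are at scene (160,20) and (300,45), and at top-local (137,50) and (277,68). I'll check the seating height and locate the bar.

```bash
python3 - <<'E'
from h import *
np.set_printoptions(precision=4,suppress=True)
f=lambda uv,o:(np.array(uv,float)+.5)/4-.5+o
o=f([(110,355),(268,388),(248,442),(90,412)],(245,170))
for z in(.040,.046,.052,.058):
    q,r=fit([[.031,.059,z],[.031,-.059,z],[-.031,-.059,z],[-.031,.059,z]],{"scene":o},[.51,.06,.09]);print(z,q,abs(r).mean())
S=f([(160,20),(300,45)],(245,170));T=f([(137,50),(277,68)],(250,145))
X=np.array([least_squares(lambda X:np.r_[(proj("scene",[X])-S[i]).ravel(),(proj("top",[X])-T[i]).ravel()],[.65,.07,.28]).x for i in(0,1)])
print(X,X.mean(0),np.linalg.norm(X[0]-X[1]))
for P in((.511,.062,.096),):
    a=M(P,[[.144,.052,.278],[.144,-.052,.278]]);print(a,(proj("scene",a)-(245,170)+.5)*4-.5,(proj("top",a)-(250,145)+.5)*4-.5)
E
```

```text
0.04 [0.5165 0.0644 0.1371] 0.7002196719261562
0.046 [0.5112 0.0615 0.1388] 0.6402097370618662
0.052 [0.5059 0.0587 0.1404] 0.6057599616857132
0.058 [0.5005 0.0559 0.142 ] 0.5833024647581624
[[0.6486 0.1278 0.2787]
 [0.6656 0.0263 0.2712]] [0.6571 0.0771 0.2749] 0.10319056346144731
[[0.6494 0.1276 0.278 ]
 [0.6593 0.024  0.278 ]] [[161.4502  20.1094]
 [299.1849  42.4126]] [[137.0788  50.0079]
 [278.1926  70.1654]]
```

Request:
drive_effector --steps '{"sx": [0, 0, 0, 0, 0, 0, 0, 0, 0, 0], "sy": [0, 0, 0, 0, 0, 0, 0, 0, 0, 0], "sz": [-0.007, -0.007, -0.007, -0.007, -0.007, -0.007, -0.007, -0.007, -0.007, 0], "ax": [0, 0, 0, 0, 0, 0, 0, 0, 0, 0], "ay": [0, 0, 0, 0, 0, 0, 0, 0, 0, 0], "az": [8.2, 8.2, 8.2, 8.2, 8.2, 8.2, 8.2, 8.2, 8.2, 8.1]}'

```text
t: 15.55
tool_pos: [0.355, 0.0472, 0.5384]
tool_rot: [[-0.229, 0.973, -0.006], [0.973, 0.229, -0.0], [0.001, -0.005, -1.0]]
wrist_force: [0.5, -0.1, -0.4]
gripper_width: 0.0951
grip_force: 0.0
```

Request:
drive_effector --steps '{"sx": [0, 0, 0, 0, 0, 0, 0, 0, 0, 0], "sy": [0, 0.03, 0.045, 0.045, 0.045, 0.045, 0.045, 0.03, 0.017, 0], "sz": [0, 0, 0, 0, 0, 0, 0, 0, 0, 0], "ax": [0, 0, 0, 0, 0, 0, 0, 0, 0, 0], "ay": [0, 0, 0, 0, 0, 0, 0, 0, 0, 0], "az": [8.1, 0, 0, 0, 0, 0, 0, 0, 0, 0]}'

```text
t: 16.55
tool_pos: [0.6573, 0.0763, 0.5329]
tool_rot: [[-0.096, 0.995, -0.01], [0.995, 0.096, -0.0], [0.001, -0.01, -1.0]]
wrist_force: [-0.1, 0.5, -0.3]
gripper_width: 0.0951
grip_force: 0.0
```

```bash
python3 go.py .654 .076 .259 5.5 0 0
```

```text
t 16.55 tip [0.65541622 0.07623045 0.34290821] yaw 5.501003917066124 F [-0.14107955  0.45171055 -0.30539538] w 0.09512142541812921 g 0.0
rotvec [-0.56 -0.04  0.  ] trans [ 0.     -0.0033  0.0839]
```

Request:
drive_effector --steps '{"sx": [0, 0, 0, 0, 0, 0], "sy": [-0.0015, -0.0015, 0, 0, 0, 0], "sz": [0.025, 0.03, 0.02, 0.009, 0, 0], "ax": [-0.3, -0.2, 0, 0, 0, 0], "ay": [0, 0, 0, 0, 0, 0], "az": [0, 0, 0, 0, 0, 0]}'

```text
t: 17.15
tool_pos: [0.6513, 0.0759, 0.4542]
tool_rot: [[-0.096, 0.995, 0.005], [0.995, 0.096, 0.001], [0.0, 0.005, -1.0]]
wrist_force: [-0.4, -0.2, -0.2]
gripper_width: 0.095
grip_force: 0.0
```

Request:
drive_effector --steps '{"sx": [0, 0, 0, 0, 0, 0], "sy": [0, 0, 0, 0, 0, 0], "sz": [0, 0, 0, 0, 0, 0], "ax": [0, 0, 0, 0, 0, 0], "ay": [0, 0, 0, 0, 0, 0], "az": [0, 0, 0, 0, 0, 0]}' --jaw 0.01 --grip_force 30

```text
t: 17.75
tool_pos: [0.6511, 0.0759, 0.4534]
tool_rot: [[-0.096, 0.995, 0.005], [0.995, 0.096, 0.001], [0.0, 0.005, -1.0]]
wrist_force: [-0.1, -0.0, 0.3]
gripper_width: 0.0524
grip_force: 0.0
```

```bash
python3 go.py .654 .076 .278 5.5 0 0 .171
```

```text
t 17.75 tip [0.65192395 0.07597127 0.28242105] yaw 5.499255848575275 F [-0.09941694 -0.00426678  0.26288207] w 0.05244344122267162 g 0.0
rotvec [ 0.26 -0.01 -0.  ] trans [-0.0001  0.0029  0.0044]
```

Request:
drive_effector --steps '{"sx": [0, 0, 0, 0, 0, 0, 0], "sy": [0.002, 0, 0, 0, 0, 0, 0], "sz": [0.004, 0, 0, 0, 0, 0, 0], "ax": [0, 0, 0, 0, 0, 0, 0], "ay": [0, 0, 0, 0, 0, 0, 0], "az": [0, 0, 0, 0, 0, 0, 0]}'

```text
t: 18.45
tool_pos: [0.6531, 0.0761, 0.4493]
tool_rot: [[-0.096, 0.995, 0.004], [0.995, 0.096, 0.001], [0.0, 0.004, -1.0]]
wrist_force: [-1.0, 0.4, -0.4]
gripper_width: 0.0195
grip_force: 30.0
```

```bash
python3 go.py .654 .076 .278 5.5 0 0 .171
```

```text
t 18.45 tip [0.65378302 0.07618694 0.27828182] yaw 5.49777568849221 F [-1.03705841  0.41091251 -0.44020837] w 0.019459391944203628 g 29.994488954544067
rotvec [ 0.23 -0.02 -0.  ] trans [-0.0002  0.0009  0.0003]
```

```bash
python3 -c "
import numpy as np
a=np.radians(np.r_[100:10:-6,10,5,0]);P=.195*np.c_[-np.cos(a),-np.sin(a)]
D=np.diff(P,axis=0).round(4)
print(np.degrees(a).round());print(';'.join(f'0 {d[0]:.4f} {d[1]:.4f} 0 0 0' for d in D))"
```

```text
[100.  94.  88.  82.  76.  70.  64.  58.  52.  46.  40.  34.  28.  22.
  16.  10.   5.   0.]
0 -0.0203 -0.0025 0 0 0;0 -0.0204 -0.0004 0 0 0;0 -0.0203 0.0018 0 0 0;0 -0.0200 0.0039 0 0 0;0 -0.0195 0.0060 0 0 0;0 -0.0188 0.0080 0 0 0;0 -0.0179 0.0099 0 0 0;0 -0.0167 0.0117 0 0 0;0 -0.0154 0.0134 0 0 0;0 -0.0139 0.0149 0 0 0;0 -0.0123 0.0163 0 0 0;0 -0.0105 0.0175 0 0 0;0 -0.0086 0.0185 0 0 0;0 -0.0066 0.0193 0 0 0;0 -0.0046 0.0199 0 0 0;0 -0.0022 0.0169 0 0 0;0 -0.0007 0.0170 0 0 0
```

Request:
drive_effector --steps '{"sx": [0, 0, 0, 0], "sy": [-0.0203, -0.0204, -0.0203, 0], "sz": [-0.0025, -0.0004, 0.0018, 0], "ax": [0, 0, 0, 0], "ay": [0, 0, 0, 0], "az": [0, 0, 0, 0]}'

```text
t: 18.85
tool_pos: [0.5914, 0.0704, 0.4504]
tool_rot: [[-0.096, 0.995, 0.006], [0.995, 0.096, 0.002], [0.001, 0.006, -1.0]]
wrist_force: [3.2, 2.1, -1.6]
gripper_width: 0.0193
grip_force: 30.0
```

Request:
drive_effector --steps '{"sx": [0, 0, 0, 0, 0], "sy": [-0.02, -0.0195, -0.0188, -0.0179, 0], "sz": [0.0039, 0.006, 0.008, 0.0099, 0], "ax": [0, 0, 0, 0, 0], "ay": [0, 0, 0, 0, 0], "az": [0, 0, 0, 0, 0]}'

```text
t: 19.35
tool_pos: [0.516, 0.0635, 0.4225]
tool_rot: [[-0.096, 0.995, 0.004], [0.995, 0.096, 0.003], [0.003, 0.005, -1.0]]
wrist_force: [-0.2, 3.8, 4.0]
gripper_width: 0.0194
grip_force: 30.0
```

Request:
drive_effector --steps '{"sx": [0, 0, 0, 0, 0], "sy": [-0.0167, -0.0154, -0.0139, -0.0123, 0], "sz": [0.0117, 0.0134, 0.0149, 0.0163, 0], "ax": [0, 0, 0, 0, 0], "ay": [0, 0, 0, 0, 0], "az": [0, 0, 0, 0, 0]}'

```text
t: 19.85
tool_pos: [0.4579, 0.0581, 0.3646]
tool_rot: [[-0.096, 0.995, -0.001], [0.995, 0.096, 0.004], [0.004, -0.0, -1.0]]
wrist_force: [-6.3, 6.2, 6.7]
gripper_width: 0.0195
grip_force: 30.0
```

```bash
python3 go.py .5057 .0619 .195 5.5 0 0 .171
```

```text
t 19.85 tip [0.45778823 0.05872504 0.19362743] yaw 5.502048330340591 F [-6.29503941  6.1528062   6.74425788] w 0.019514058288294625 g 29.99741703271866
rotvec [-0.02 -0.22  0.  ] trans [-0.0008  0.0479 -0.0014]
```

Request:
drive_effector --steps '{"sx": [0.0015, 0.0005, 0.0005, 0, 0], "sy": [-0.002, -0.0105, -0.0086, 0, 0], "sz": [0, 0.0175, 0.0185, 0, 0], "ax": [0, 0, 0, 0, 0], "ay": [0, 0, 0, 0, 0], "az": [0, 0, 0, 0, 0]}'

```text
t: 20.35
tool_pos: [0.4389, 0.0575, 0.3308]
tool_rot: [[-0.096, 0.995, 0.006], [0.995, 0.096, -0.001], [-0.001, 0.006, -1.0]]
wrist_force: [0.4, -3.3, 4.3]
gripper_width: 0.0194
grip_force: 30.0
```

Request:
drive_effector --steps '{"sx": [0, 0.0005, 0, 0], "sy": [-0.0066, -0.0046, 0, 0], "sz": [0.0193, 0.0199, 0, 0], "ax": [0, 0, 0, 0], "ay": [0, 0, 0, 0], "az": [0, 0, 0, 0]}'

```text
t: 20.75
tool_pos: [0.4278, 0.0567, 0.2914]
tool_rot: [[-0.096, 0.995, 0.005], [0.995, 0.096, -0.002], [-0.002, 0.005, -1.0]]
wrist_force: [-0.8, -5.8, 4.8]
gripper_width: 0.0195
grip_force: 30.0
```

```bash
python3 go.py .4265 .0539 .086 5.5 0 0 .171
```

```text
t 20.75 tip [0.42861094 0.0564104  0.12045181] yaw 5.507085858490775 F [-0.8226469  -5.77248698  4.75228479] w 0.019453330947631683 g 29.997178316116333
rotvec [0.27 0.13 0.01] trans [-0.0027 -0.0015  0.0344]
```

Request:
drive_effector --steps '{"sx": [-0.0015, 0, 0, 0, 0], "sy": [-0.001, -0.001, -0.0003, 0, 0], "sz": [0.008, 0.008, 0.006, 0, 0], "ax": [0, 0, 0, 0, 0], "ay": [0, 0, 0, 0, 0], "az": [0, 0, 0, 0, 0]}'

```text
t: 21.25
tool_pos: [0.4253, 0.0558, 0.2689]
tool_rot: [[-0.096, 0.995, 0.004], [0.995, 0.096, 0.001], [0.001, 0.004, -1.0]]
wrist_force: [-4.3, 1.1, 7.1]
gripper_width: 0.0192
grip_force: 30.0
```

```bash
python3 go.py .4265 .0539 .086 5.5 0 0 .171
```

```text
t 21.25 tip [0.42596591 0.05604224 0.09788566] yaw 5.494663889776721 F [-4.25308073  1.06863935  7.12268441] w 0.019198870002496468 g 29.99566912651062
rotvec [ 0.24 -0.05 -0.01] trans [-0.002   0.001   0.0119]
```

Request:
drive_effector --steps '{"sx": [0, 0, 0, 0], "sy": [0, 0, 0, 0], "sz": [0.004, 0.003, 0, 0], "ax": [0, 0, 0, 0], "ay": [0, 0, 0, 0], "az": [0, 0, 0, 0]}'

```text
t: 21.65
tool_pos: [0.4252, 0.0558, 0.2625]
tool_rot: [[-0.096, 0.995, 0.003], [0.995, 0.096, 0.001], [0.001, 0.003, -1.0]]
wrist_force: [-5.9, 0.9, 11.4]
gripper_width: 0.0194
grip_force: 30.0
```

```bash
python3 go.py .4265 .0539 .086 5.5 0 0 .171
```

```text
t 21.65 tip [0.42571673 0.0560173  0.0915395 ] yaw 5.503928614615542 F [-5.93609814  0.91919599 11.38694315] w 0.019396616962960987 g 29.996981620788574
rotvec [ 0.17 -0.05  0.  ] trans [-0.002   0.0011  0.0055]
```

```bash
python3 - <<'E'
import numpy as np
from scipy.optimize import least_squares
T=np.array([[.6531,.0761,.4493,.004,.001],[.5914,.0704,.4504,.006,.002],[.516,.0635,.4225,.004,.003],[.4579,.0581,.3646,-.001,.004],[.4389,.0575,.3308,.006,-.001],[.4278,.0567,.2914,.005,-.002],[.4253,.0558,.2689,.004,.001],[.4252,.0558,.2625,.003,.001]])
x=T[:,0]+.171*T[:,3];y=T[:,1]+.171*T[:,4];z=T[:,2]-.171
u=x*np.cos(.096)+y*np.sin(.096)
for fr in(0,1):
  r=lambda p:np.hypot(u-p[0],z-p[1])-(p[2] if fr else .195)
  s=least_squares(r,[.62,.086,.195]);print(s.x,(r(s.x)*1e3).round(1))
E
```

```text
[0.62405474 0.08631737 0.195     ] [-0.  0. -0. -0.  0. -0.  0.  0.]
[0.62405106 0.08632144 0.19499544] [-0.  0. -0. -0.  0. -0.  0.  0.]
```

The measured arc fits a 195 mm circle with its centre at z = 0.0863, so level is a bar height of 0.0863. It needs about 5 mm more.

Request:
drive_effector --steps '{"sx": [0, 0, 0, 0, 0, 0], "sy": [-0.0003, 0, 0, 0, 0, 0], "sz": [0.002, 0.002, 0.001, 0, 0, 0], "ax": [0, 0, 0, 0, 0, 0], "ay": [0, 0, 0, 0, 0, 0], "az": [0, 0, 0, 0, 0, 0]}'

```text
t: 22.25
tool_pos: [0.4251, 0.0558, 0.2582]
tool_rot: [[-0.096, 0.995, 0.003], [0.995, 0.096, 0.001], [0.001, 0.003, -1.0]]
wrist_force: [-8.7, 0.1, 15.5]
gripper_width: 0.0192
grip_force: 30.0
```

```bash
python3 go.py .4265 .0539 .0865 5.5 0 0 .171
```

```text
t 22.25 tip [0.42565624 0.05601675 0.0871778 ] yaw 5.504331589484344 F [-8.65156182  0.14561062 15.4621647 ] w 0.019215351264960694 g 29.99758243560791
rotvec [ 0.18 -0.05  0.  ] trans [-0.002   0.0012  0.0007]
```

Request:
drive_effector --steps '{"sx": [0, 0, 0, 0, 0], "sy": [-0.0005, 0, 0, 0, 0], "sz": [0.0008, 0, 0, 0, 0], "ax": [0, 0, 0, 0, 0], "ay": [0, 0, 0, 0, 0], "az": [0, 0, 0, 0, 0]}'

```text
t: 22.75
tool_pos: [0.4249, 0.0558, 0.2577]
tool_rot: [[-0.096, 0.995, 0.004], [0.995, 0.096, 0.001], [0.001, 0.004, -1.0]]
wrist_force: [-7.5, 1.0, 15.0]
gripper_width: 0.0193
grip_force: 30.0
```

```bash
python3 go.py .4265 .0539 .0863 5.5 0 0 .171
```

```text
t 22.75 tip [0.42562622 0.0560066  0.08668084] yaw 5.503285784034137 F [-7.53835282  1.00984907 15.04689989] w 0.019322888741036697 g 29.997629821300507
rotvec [ 0.25 -0.05  0.  ] trans [-0.002   0.0014  0.0004]
```

The bar is within 0.4 mm of level and holding steady against the spring, so I'm handing in.

```bash
python3 -c "
from cell import bot;print(bot.sign_off())"
```

```text
the job is handed in; nothing more can be done
None
```

The loaded tray is pressed flush in the pocket, and the gripper is holding the lever within about 0.4 mm of level at the bar (about 15 N upward); I handed the job in at 22.8 s, with no verdict returned, and the last picture was taken before the lever came down.

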